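Empty the tilting pot into the catch tray

TASK

Move the grey catch tray up to the front foot of the blue tilting stand, centred under the pot's pouring lip, then push the red lever over slowly until all three bushes and both bolts have dropped into the tray. Finally push the lever back so that the pot sits upright on its stop again, leaving all five parts lying in the tray. Spill nothing, do not handle the parts themselves, and leave the oil bottle alone.

Things in the scene. Friction and masses are not known exactly. Their poses are not given: they have to be found in the camera images.
- tilt_stand: Blue tilting stand, fixed. Origin on the worktop below the middle of the pivot axis, which runs along its x, 130 mm up; z up; pours to its +y. Base plate 175 mm along x, 12 mm thick, y -120 to +4 mm (front foot). Uprights 10 mm thick at x = -70 and +70 mm, 147 mm high, y -31 to +17 mm. A steel pot hangs between them and rests on a rubber stop.
- pot_rim (a point): Centre of the steel pot's rim. Flared round pot, 112 mm wide at the rim, 75 mm deep; at rest it is upright, rim 150 mm above the worktop, its middle 58 mm behind the pivot (stand -y). It turns with the lever; tipped fully over, its pouring lip is 18 mm in front of the pivot and 121 mm high.
- drop_zone (a point): Point on the worktop 68 mm in front (stand +y) of the stand's origin: middle of where the parts land when the pot is tipped slowly (20 to 125 mm in front of the pivot axis, within 50 mm of the middle along stand x). A tray centred here with its sides along the stand's stands 4 mm clear of the foot. Its axes are those of the stand.
- cradle (a joint): Tilt of pot and lever, rad: 0 = pot upright on its stop; grows as the pot tips to stand +y; end stop at 2.2. Stiff: it stays where it is left and needs up to about 12 N at the grip. The parts slide out in a bunch from about 1.75 on; all are out after a second or two at 2.1 to 2.2.
- lever_grip (a point): Centre of the lever's red round grip, 18 mm diameter, 65 mm long, parallel to the pivot axis, at stand x = -127.5 mm (side nearer the robot). With tilt q it lies from the pivot at stand y = 130 sin(q-1.1), z = 130 cos(q-1.1) mm: at rest leaning back, 189 mm above the worktop, at most 260. Free all round but for the 10 mm lever rod at its stand end: push it from behind or in front.
- tray: Loose grey plastic catch tray, open on top, 130 (x) x 120 (y) x 45 mm high, walls 4 mm, floor 4 mm, about 0.4 kg. Origin at the centre of its underside. A black upright grip stands on the outside of its +y wall. Starts on the worktop between the robot and the stand.
- tray_grip (a point): Point in the tray's black upright grip, 72 mm above the tray's underside, 64 mm from its centre along tray +y. The grip is 24 mm along tray x, 12 mm along tray y, and rises to 92 mm, 47 mm above the rim; fingers can close on it along tray x or tray y.
- oil_bottle: Bystander: cream oil bottle with a red spout, 55 mm diameter, 199 mm high, standing; origin at the centre of its underside.
- bush_0: Short plain turned steel bush, 22 mm diameter, 20 mm long; starts standing in the pot. Origin at the centre of its end face (for a bolt, of its head).
- bush_1: Brass-coloured turned bush, 20 mm diameter, 26 mm long; starts standing in the pot. Origin at the centre of its end face (for a bolt, of its head).
- bush_2: Slim steel bush, 18 mm diameter, 32 mm long; starts standing in the pot. Origin at the centre of its end face (for a bolt, of its head).
- hex_bolt_1: Steel hex bolt, head 21 mm across corners, 44 mm long; starts standing in the pot. Origin at the centre of its end face (for a bolt, of its head).
- hex_bolt_2: Short steel hex bolt, head 21 mm across corners, 36 mm long; starts standing in the pot. Origin at the centre of its end face (for a bolt, of its head).

How it is judged:
By the outcome, as a careful person would: the job done as asked, in the order asked, and still so for the second after the job is handed in, with the robot touching nothing.
It also fails if it takes over 72 s, if anything falls off the work surface, if the arm or the gripper's body presses on something with over 40 N, if the wrist force passes 120 N, or if a joint passes its speed limit or range.

ROBOT

A 6-joint arm with a two-finger parallel gripper is mounted at the origin on the work surface; the furniture and walls round the work are solid. World frame = base frame: x ahead of the robot, y to its left, z up, the work surface at z = 0. Lengths are in m, angles in rad, forces in N, time in s.
With the tool pointing down it reaches from about 0.35 to 0.725 m from the base axis. Payload 6 kg.
Tool frame: the origin (TCP) lies between the finger pads; the fingertips stand 8 mm ahead of it and the grasp point (between the pads) lies 11 mm behind it; z points along the fingers, y is the direction in which the jaws open and shut (so a half turn about z gives the same grasp; the last joint's range is limited). The gripper opens to 85 mm and grips with 20 to 120 N. Pads are 22 mm wide; open, the fingers measure 114 mm over their backs; the gripper's body (76 mm by 85 mm) begins 54 mm behind the grasp point. The pads swing forward as they close: fully open they stand 13 mm farther back than shut.
Start: joints at [-0.872, 0.04, 0.085, 0, -1.615, -0.334], TCP at [0.214, -0.56, 0.239] pointing down, gripper open.
Joint ranges: [-2.56, 2.56], [-1.29, 2.01], [-1.08, 1.49], [-3.29, 1.98], [-2.81, -0.18], [-2.99, 2.99]. Speed limits (rad/s): [2.57, 2.57, 3.01, 3.14, 3.14, 3.14].

INTERFACE

Orientations are given as a unit quaternion [w, x, y, z].
In Python, from bench import ctrl gives the robot as it stands.
- The arm moves only by the tool move_arm, never from a script. Its argument "moves" is a list that holds one entry, the list of rows, each a list of 4 numbers: the shift along the tool's x, y, z normalised to -1 to 1, where 1 is 0.03 m, then the turn about the tool's z normalised to -1 to 1, where 1 is 6 degrees. In form: [[[tx, ty, tz, yaw], ...]]. A call has 1 to 20 rows; each row shifts and turns the commanded pose from where the row before left it, along the tool's axes as they then stand; what a row does not reach is not made up. A row lasts 1/8 s, in which the tool goes at most 62.5 mm and 10.7 degrees, less where a joint would pass 70% of its speed; a pose out of reach is approached as far as the arm can. A call with a number of a shift or a turn outside -1 to 1 is refused whole. A call with a gripper value outside its range is refused whole. "gripper" is the closure, from 0 (fully open) to 1 (shut), set as the call begins (left out, the last holds). The fingers move at their own pace and stop on an object; "grip_force" is the grip in N (left out, the last holds). Time passes only in rows, so rows that do not move let the fingers close. It gives the time, the measured TCP pose, the force and the opening at its end, in the units of the state.
- ctrl.sense(): the state, without advancing time (a new reading comes with each control period).
- ctrl.grab_frame(name): name is "side" or "top"; returns (picture, depth): 480x640x3 uint8, red, green, blue; 480x640 float32, m along the optical axis (not along the pixel's ray), 0 where there is no reading.
- ctrl.camera_model(name): a dict with "camera_matrix" (3x3 intrinsics, pixels), "camera_from_world" (4x4, takes a point from world to camera coordinates). Camera axes: x right, y up, looking along -z (the intrinsics and any distortion apply to the point x, -y, -z); pixel columns grow to the right and rows downward; lengths in m; the calibration is good to about 2 mm. A picture is of the moment at which its call begins. camera_model takes no time and is no camera call.
- ctrl.job_done(): hands the job in, once; it reports no verdict.
The state is a dict: "time_s": time; "joint_positions": joint angles; "dq": joint speeds; "joint_efforts": joint torques, N m; "tcp_pos": TCP position; "tcp_rot": TCP orientation; "ft_force": force on the tool from outside, world axes, zero at the start; "moment": the same for the moment, N m; "width": opening from 0.0 (shut) to 1.0 (fully open).
Only numpy, scipy, OpenCV 4.12 (cv2) and the standard library are available. Lean on these libraries where they do the work, as an engineer would, in place of code of your own. Each camera call takes 0.05 s, during which the arm holds its last target. There are 200 camera calls.

## Working session

There is one attempt and no reset: what is moved stays moved. The work goes in short steps, Python scripts to look and compute and a tool call to move; the robot and the scene stay as the last step left them, time stands still between calls to the robot, and variables do not carry over. Pictures are saved under pics/ and viewed, about 8 in all and at most 12, crops included, and the job is handed in when it is done.

Besides the shell and the picture viewer there is one more tool, called after "Request:" as a command line: name --argument value ..., lists and objects as JSON in quotes. move_arm: Moves the arm, as the interface text tells. Its arguments: {"type":"object","properties":{"moves":{"type":"array","items":{"type":"array","items":{"type":"array","items":{"type":"number","minimum":-1,"maximum":1}}}},"gripper":{"type":"number"},"grip_force":{"type":"number"}},"required":["moves"]}

```bash
mkdir -p pics; ls; cat > h.py <<'E'
from bench import ctrl
import numpy as np, cv2
def grab(n):
    im,d=ctrl.grab_frame(n); m=ctrl.camera_model(n)
    return im,d,np.array(m["camera_matrix"]),np.array(m["camera_from_world"])
def world(d,K,T):
    v,u=np.mgrid[:480,:640]
    x=(u-K[0,2])/K[0,0]*d; y=(v-K[1,2])/K[1,1]*d
    P=np.stack([x,-y,-d],-1)
    R=T[:3,:3]; return (P-T[:3,3])@R
def proj(p,K,T):
    c=T[:3,:3]@np.array(p)+T[:3,3]
    return K[0,0]*c[0]/-c[2]+K[0,2], K[1,1]*-c[1]/-c[2]+K[1,2]
def save(n,im): cv2.imwrite('pics/'+n,im[...,::-1])
E
python3 - <<'E'
from h import *
for n in("top","side"):
    im,d,K,T=grab(n); save(n+'0.png',im); np.savez(n+'0.npz',im=im,d=d,K=K,T=T)
    print(n,K.tolist(),np.round(T,3).tolist(),(d>0).mean(), ctrl.camera_model(n).keys())
print(ctrl.sense())
E
```

```text
pics
top [[506.3587365999661, 0.0, 315.0243003708962], [0.0, 506.3587365999661, 235.63520733919765], [0.0, 0.0, 1.0]] [[0.111, -0.994, -0.006, -0.129], [0.966, 0.107, 0.236, -0.528], [-0.233, -0.032, 0.972, -0.919], [0.0, 0.0, 0.0, 1.0]] 0.996162109375 dict_keys(['camera_matrix', 'camera_from_world'])
side [[553.1265608314226, 0.0, 325.3794728450313], [0.0, 553.1265608314226, 243.21644922958833], [0.0, 0.0, 1.0]] [[0.977, -0.213, 0.016, -0.506], [0.105, 0.545, 0.832, -0.097], [-0.186, -0.811, 0.555, -1.349], [0.0, 0.0, 0.0, 1.0]] 0.9738151041666666 dict_keys(['camera_matrix', 'camera_from_world'])
{'time_s': 0.1, 'joint_positions': array([-8.72295477e-01,  4.07905228e-02,  8.38942524e-02, -3.93135369e-04,
       -1.61549758e+00, -3.33739734e-01]), 'dq': array([-0.0012711 , -0.00194084,  0.00299001,  0.00230585, -0.00011449,
       -0.00131344]), 'joint_efforts': array([-4.63495278e-03, -3.69343758e+01,  3.48282480e+01,  6.95167691e+00,
       -4.47327242e-03, -2.32476374e-06]), 'tcp_pos': array([ 0.21402148, -0.56022812,  0.23835067]), 'tcp_rot': array([-2.23399500e-04, -1.81379584e-01,  9.83412818e-01,  7.91631834e-04]), 'ft_force': array([ 0.56376335, -0.09180832, -0.0201026 ]), 'moment': array([-0.03125183, -0.0109178 , -0.03287133]), 'width': 1.0016078574873841}
```

View pics/top0.png

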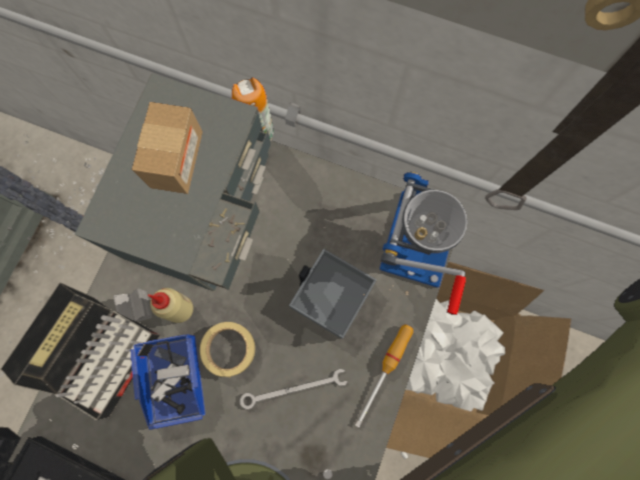

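View pics/side0.png

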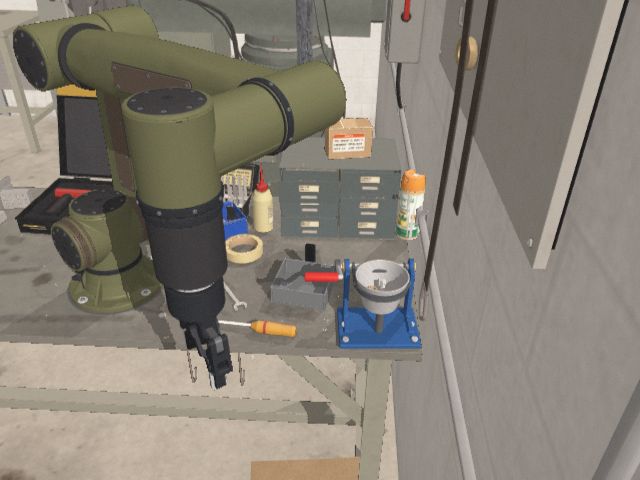

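Top view: stand around (415,235), its lever grip at (458,295), pouring to the left. The tray is at (332,293) with its black grip at (305,272). The bottle is at (172,303). Side view: the tray is at (302,283) and the red lever at (320,277). I'll measure these next.

```bash
python3 - <<'E'
from h import *
for n in("top","side"):
    z=np.load(n+'0.npz'); im,d,K,T=z['im'],z['d'],z['K'],z['T']
    W=world(d,K,T); hsv=cv2.cvtColor(im,cv2.COLOR_RGB2HSV); H,S,V=hsv[...,0],hsv[...,1],hsv[...,2]
    X,Y,Z=W[...,0],W[...,1],W[...,2]; ok=d>0
    blue=ok&(H>100)&(H<122)&(S>120)&(X>.35)&(Y<-.05)&(Y>-.5)&(Z>-.01)&(Z<.2)
    red=ok&((H<6)|(H>174))&(S>150)&(Z>.12)&(Z<.26)&(X>.3)&(X<.7)&(Y<-.1)&(Y>-.6)
    plate=blue&(abs(Z-.012)<.004); r=cv2.minAreaRect(W[plate][:,:2].astype('f4'))
    print(n,'plate',plate.sum(),r, cv2.boxPoints(r).round(3).tolist())
    up=blue&(Z>.05); r=cv2.minAreaRect(W[up][:,:2].astype('f4')); print('uprights',up.sum(),r,W[up].max(0))
    print('red',red.sum(),W[red].mean(0),W[red].min(0),W[red].max(0),cv2.minAreaRect(W[red][:,:2].astype('f4')))
    reg=ok&(X>.3)&(X<.75)&(Y<.15)&(Y>-.19)&(S<70)
    rim=reg&(abs(Z-.045)<.004); r=cv2.minAreaRect(W[rim][:,:2].astype('f4'));print('tray rim',rim.sum(),r,cv2.boxPoints(r).round(3).tolist())
    g=reg&(V<50)&(Z>.05)&(Z<.11); 
    print('grip',g.sum(),W[g].mean(0),W[g].min(0),W[g].max(0),cv2.minAreaRect(W[g&(Z>.085)][:,:2].astype('f4')) if (g&(Z>.085)).any() else 0)
    fl=ok&(X>.35)&(X<.45)&(Y<.1)&(Y>-.1)&(abs(Z)<.02); print('table z',np.median(Z[fl]))
E
```

```text
top plate 987 ((0.5699129104614258, -0.28066620230674744), (0.12151125818490982, 0.17226457595825195), 79.2313232421875) [[0.4740000069141388, -0.3240000009536743], [0.6430000066757202, -0.35600000619888306], [0.6660000085830688, -0.2370000034570694], [0.4970000088214874, -0.20499999821186066]]
uprights 342 ((0.5767489075660706, -0.2500225007534027), (0.08303669095039368, 0.14891234040260315), 78.68214416503906) [ 0.65616969 -0.19501512  0.14917764]
red 413 [ 0.43484091 -0.31301801  0.19529987] [ 0.40364776 -0.32679838  0.18622627] [ 0.46543192 -0.30092335  0.19945515] ((0.43438196182250977, -0.3140220046043396), (0.01769525185227394, 0.06315445899963379), 80.49917602539062)
tray rim 524 ((0.4572969079017639, -0.02649994194507599), (0.31936249136924744, 0.1488608568906784), 76.60295867919922) [[0.3479999899864197, -0.16500000655651093], [0.49300000071525574, -0.19900000095367432], [0.5669999718666077, 0.1120000034570694], [0.421999990940094, 0.1459999978542328]]
grip 101 [ 0.46008351 -0.05805583  0.08626671] [ 0.45045635 -0.06664616  0.05207662] [ 0.47229627 -0.04912446  0.09488323] 
[... 670 characters left out ...]
0.48929313 -0.2182518   0.20069784] ((0.4469652473926544, -0.2686770558357239), (0.11622790992259979, 0.061874888837337494), 78.01822662353516)
tray rim 609 ((0.547055721282959, -0.04026241600513458), (0.33508068323135376, 0.32406142354011536), 76.15773010253906) [[0.3499999940395355, -0.164000004529953], [0.6639999747276306, -0.24199999868869781], [0.7440000176429749, 0.08399999886751175], [0.4300000071525574, 0.16099999845027924]]
grip 146 [ 0.46392618 -0.06258232  0.07393325] [ 0.45242879 -0.07034032  0.05075358] [ 0.47420983 -0.05219638  0.09434833] ((0.46334534883499146, -0.06187628209590912), (0.01148221641778946, 0.021726666018366814), 57.499080657958984)
table z 0.0008541744649957137
```

```bash
python3 - <<'E'
from h import *
A=[]
for n in("top","side"):
    z=np.load(n+'0.npz'); im,d,K,T=z['im'],z['d'],z['K'],z['T']
    W=world(d,K,T); X,Y,Z=W[...,0],W[...,1],W[...,2]
    m=(d>0)&(Z>.02)&(Z<.049)&(np.hypot(X-.44,Y+.11)<.12)
    k,l,s,c=cv2.connectedComponentsWithStats(m.astype('u1')); i=1+s[1:,4].argmax(); m=l==i
    r=cv2.minAreaRect(W[m&(Z>.03)][:,:2].astype('f4')); print(n,m.sum(),r,cv2.boxPoints(r).round(4).tolist())
    b=(d>0)&(Z>.03)&(Z<.21)&(X>.3)&(X<.6)&(Y>.05)&(Y<.3); k,l,s,c=cv2.connectedComponentsWithStats(b.astype('u1'))
    for j in range(1,k):
        if s[j,4]>200: print('obj',W[l==j].mean(0).round(3),W[l==j].min(0).round(3),W[l==j].max(0).round(3))
E
```

```text
top 776 ((0.4377364218235016, -0.11294257640838623), (0.12746836245059967, 0.13043330609798431), 65.38996887207031) [[0.35190001130104065, -0.1437000036239624], [0.47049999237060547, -0.1979999989271164], [0.5235999822616577, -0.08219999819993973], [0.4050000011920929, -0.027799999341368675]]
obj [0.485 0.105 0.149] [0.406 0.05  0.03 ] [0.6   0.299 0.21 ]
obj [0.374 0.252 0.039] [0.346 0.236 0.03 ] [0.402 0.274 0.049]
obj [0.373 0.172 0.108] [0.348 0.156 0.031] [0.403 0.206 0.199]
obj [0.329 0.255 0.055] [0.3   0.129 0.03 ] [0.388 0.3   0.122]
side 1173 ((0.4384321868419647, -0.11640387028455734), (0.12919184565544128, 0.13120317459106445), 65.7330322265625) [[0.3521000146865845, -0.14830000698566437], [0.4717000126838684, -0.20229999721050262], [0.5248000025749207, -0.08449999988079071], [0.4052000045776367, -0.03060000017285347]]
obj [0.351 0.2   0.077] [0.3   0.125 0.03 ] [0.406 0.3   0.198]
obj [0.506 0.102 0.121] [0.409 0.05  0.03 ] [0.6   0.253 0.209]
```

```bash
cat >> h.py <<'E'
A=np.deg2rad
from scipy.spatial.transform import Rotation as Rn
def st(x,y,o=(.582,-.2255),a=-11.0):  # stand -> world xy
    c,s=np.cos(A(a)),np.sin(A(a)); return np.array([o[0]+c*x-s*y,o[1]+s*x+c*y])
def togo(p,jaw):
    s=ctrl.sense(); q=s['tcp_rot']; R=Rn.from_quat(np.r_[q[1:],q[0]])
    M=R.as_matrix(); j=np.degrees(np.arctan2(M[1,1],M[0,1])); dy=-((jaw-j+180)%360-180)
    d=M.T@(np.array(p)-s['tcp_pos'])/.03
    Rf=R*Rn.from_euler('z',dy,degrees=True); d2=Rf.as_matrix().T@(np.array(p)-s['tcp_pos'])/.03
    print('t',round(s['time_s'],2),'tcp',s['tcp_pos'].round(4),'jaw',round(j,2),'F',s['ft_force'].round(1),'w',round(s['width'],3))
    print('units before yaw',d.round(2),'after yaw',d2.round(2),'yaw units',round(dy/6,2),'tool z',M[:,2].round(3))
E
python3 - <<'E'
from h import *
z=np.load('top0.npz'); W=world(z['d'],z['K'],z['T']); X,Y,Z=W[...,0],W[...,1],W[...,2]
for a,b in((.03,.1),(.1,.18),(.18,.26),(.26,.34)):
  for x in np.arange(.4,.75,.05):
    m=(X>x)&(X<x+.05)&(Z>a)&(Z<b)&(Y>-.02)&(Y<.4); print((a,round(x,2),Y[m].min().round(3)) if m.sum()>5 else '-',end=' ')
  print()
togo([.4625,-.060,.30],65.6)
E
```

```text
(0.03, np.float64(0.4), np.float64(0.116)) (0.03, np.float64(0.45), np.float64(0.267)) - (0.03, np.float64(0.55), np.float64(0.064)) (0.03, np.float64(0.6), np.float64(0.041)) (0.03, np.float64(0.65), np.float64(0.04)) (0.03, np.float64(0.7), np.float64(0.038)) 
(0.1, np.float64(0.4), np.float64(0.055)) (0.1, np.float64(0.45), np.float64(0.032)) (0.1, np.float64(0.5), np.float64(0.031)) (0.1, np.float64(0.55), np.float64(0.031)) (0.1, np.float64(0.6), np.float64(0.043)) (0.1, np.float64(0.65), np.float64(0.04)) (0.1, np.float64(0.7), np.float64(0.038)) 
(0.18, np.float64(0.4), np.float64(0.055)) (0.18, np.float64(0.45), np.float64(0.041)) (0.18, np.float64(0.5), np.float64(0.031)) (0.18, np.float64(0.55), np.float64(0.031)) (0.18, np.float64(0.6), np.float64(0.064)) (0.18, np.float64(0.65), np.float64(0.053)) (0.18, np.float64(0.7), np.float64(0.05)) 
- - (0.26, np.float64(0.5), np.float64(0.142)) (0.26, np.float64(0.55), np.float64(0.139)) (0.26, np.float64(0.6), np.float64(0.136)) (0.26, np.float64(0.65), np.float64(0.136)) - 
t 0.1 tcp [ 0.214  -0.5602  0.2384] jaw 110.9 F [ 0.6 -0.1 -0. ] w 1.002
units before yaw [-13.69  12.63  -2.04] after yaw [-0.65 18.61 -2.04] yaw units 7.55 tool z [-0.001  0.001 -1.   ]
```

Request:
move_arm --moves '[[[0,0,-0.25,0.94],[0,0,-0.25,0.94],[0,0,-0.25,0.94],[0,0,-0.25,0.94],[0,0,-0.26,0.94],[0,0,-0.26,0.95],[0,0,-0.26,0.95],[0,0,-0.26,0.95],[-0.05,1,0,0],[-0.05,1,0,0],[-0.05,1,0,0],[-0.05,1,0,0],[-0.05,1,0,0],[-0.05,1,0,0],[-0.05,1,0,0],[-0.05,1,0,0],[-0.05,1,0,0],[-0.05,1,0,0],[-0.05,1,0,0],[-0.05,1,0,0]]]' --gripper 0.3

```text
time_s: 2.6
tcp_pos: [0.3794, -0.2391, 0.3002]
tcp_rot: [-0.0, 0.211, 0.977, 0.0]
ft_force: [-0.1, -0.1, 0.7]
width: 0.7
```

Request:
move_arm --moves '[[[-0.05,1,0,0],[0,1,0,0],[0,1,0,0],[0,1,0,0],[0,1,0,0],[0,1,0,0],[0,0.6,0,0],[0,0,0,0],[0,0,0,0]]]'

```text
time_s: 3.72
tcp_pos: [0.4622, -0.0609, 0.3006]
tcp_rot: [-0.0, 0.211, 0.977, -0.0]
ft_force: [0.2, 0.3, -0.7]
width: 0.7
```

```bash
python3 - <<'E'
from h import *
togo([.4625,-.060,.062],65.6)
for n in("top","side"):
    im,d,K,T=grab(n); np.savez(n+'1.npz',im=im,d=d,K=K,T=T); save(n+'1.png',im)
E
```

```text
t 3.73 tcp [ 0.4622 -0.0609  0.3006] jaw 65.58 F [ 0.2  0.3 -0.7] w 0.7
units before yaw [0.   0.03 7.95] after yaw [0.   0.03 7.95] yaw units -0.0 tool z [-0. -0. -1.]
```

Request:
move_arm --moves '[[[0,0,1,0],[0,0,1,0],[0,0,1,0],[0,0,1,0],[0,0,1,0],[0,0,0.9,0],[0,0,0.8,0],[0,0,0.6,0],[0,0,0.4,0],[0,0,0.2,0],[0,0,0,0],[0,0,0,0]]]'

```text
time_s: 5.32
tcp_pos: [0.4628, -0.0603, 0.0643]
tcp_rot: [0.001, 0.211, 0.977, 0.0]
ft_force: [-0.1, 0.6, 0.4]
width: 0.704
```

```bash
python3 - <<'E'
from h import *
togo([.4625,-.060,.062],65.6)
a=grab("side")[0]; b=grab("top")[0]
a=cv2.resize(a[200:350,190:390],(800,600))[:, :]; b=cv2.resize(b[200:350,230:430],(800,600))
save('g1.png',np.hstack([cv2.resize(a,(400,300)),cv2.resize(b,(400,300))]))
E
```

```text
t 5.33 tcp [ 0.4628 -0.0603  0.0643] jaw 65.61 F [-0.1  0.6  0.4] w 0.704
units before yaw [0.01 0.   0.08] after yaw [0.01 0.   0.08] yaw units 0.0 tool z [ 0.001  0.    -1.   ]
```

View pics/g1.png

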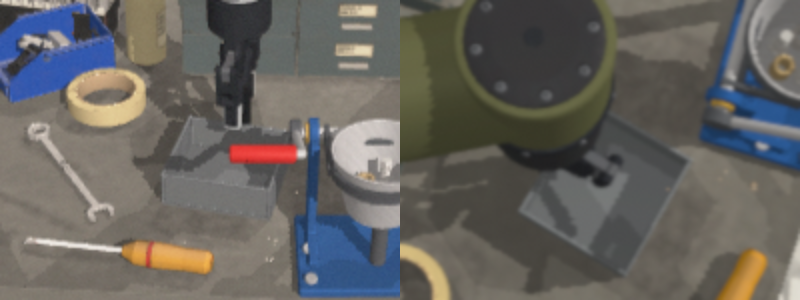

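The fingers straddle the tray grip (side crop about (235,115)), and the tray hasn't moved. Closing now.

Request:
move_arm --moves '[[[0,0,0,0],[0,0,0,0],[0,0,0,0],[0,0,0,0],[0,0,0,0],[0,0,0,0],[0,0,0,0],[0,0,0,0]]]' --gripper 1.0 --grip_force 40

```text
time_s: 6.42
tcp_pos: [0.4627, -0.0601, 0.0638]
tcp_rot: [0.0, 0.211, 0.977, 0.0]
ft_force: [2.0, 4.8, 3.8]
width: 0.135
```

```bash
python3 - <<'E'
from h import *
print(st(0,.132),st(-.149,.160),st(0,.160))
z=ctrl.sense()['tcp_pos'][2]
togo([*st(-.149,.160),z],79)
togo([*st(0,.160),z],79)
togo([*st(0,.132),z],79)
E
```

```text
[ 0.60718679 -0.09592521] [ 0.46626699 -0.04000911] [ 0.61252944 -0.06843965]
t 6.42 tcp [ 0.4627 -0.0601  0.0638] jaw 65.62 F [2.  4.8 3.8] w 0.135
units before yaw [0.17 0.66 0.  ] after yaw [0.01 0.68 0.  ] yaw units -2.23 tool z [ 0.001  0.    -1.   ]
t 6.42 tcp [ 0.4627 -0.0601  0.0638] jaw 65.62 F [2.  4.8 3.8] w 0.135
units before yaw [-4.66  1.81  0.  ] after yaw [-4.96  0.68  0.  ] yaw units -2.23 tool z [ 0.001  0.    -1.   ]
t 6.42 tcp [ 0.4627 -0.0601  0.0638] jaw 65.62 F [2.  4.8 3.8] w 0.135
units before yaw [-4.88  0.9   0.  ] after yaw [-4.96 -0.25  0.  ] yaw units -2.23 tool z [ 0.001  0.    -1.   ]
```

Request:
move_arm --moves '[[[0,0.2,0,0],[0,0.25,0,0],[0,0.2,0,0],[0,0,0,-0.35],[0,0,0,-0.45],[0,0,0,-0.45],[0,0,0,-0.45],[0,0,0,-0.35],[0,0,0,-0.18],[-0.3,0,0,0],[-0.5,0,0,0],[-0.7,0,0,0],[-0.7,0,0,0],[-0.7,0,0,0],[-0.7,0,0,0],[-0.6,0,0,0],[-0.4,0,0,0],[-0.26,0,0,0],[-0.1,0,0,0],[0,0,0,0]]]'

```text
time_s: 8.93
tcp_pos: [0.6153, -0.0722, 0.0639]
tcp_rot: [-0.002, 0.096, 0.995, -0.001]
ft_force: [-5.1, 0.3, 7.8]
width: 0.135
```

```bash
cat >> h.py <<'E'
def look(tag):
    for n in("top","side"):
        im,d,K,T=grab(n); np.savez(n+tag+'.npz',im=im,d=d,K=K,T=T); save(n+tag+'.png',im)
E
python3 - <<'E'
from h import *
togo([*st(0,.132),.0638],79)
look('2')
a=np.load('side2.npz')['im'][180:380,220:490]; b=np.load('top2.npz')['im'][150:350,240:510]
save('g2.png',np.hstack([cv2.resize(a,(400,300)),cv2.resize(b,(400,300))]))
E
```

```text
t 8.93 tcp [ 0.6153 -0.0722  0.0639] jaw 78.93 F [-5.1  0.3  7.8] w 0.135
units before yaw [ 0.11 -0.83  0.01] after yaw [ 0.12 -0.83  0.01] yaw units -0.01 tool z [-0.003 -0.002 -1.   ]
```

View pics/g2.png

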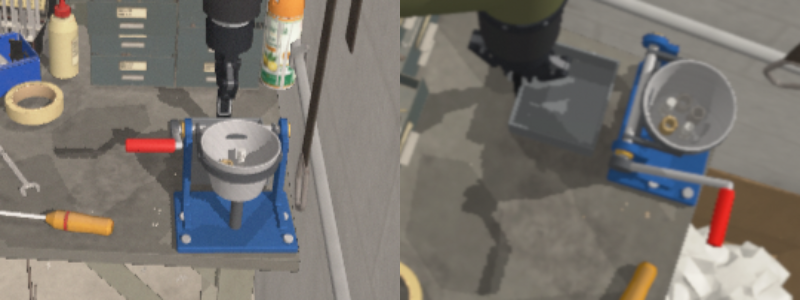

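```bash
cat >> h.py <<'E'
def tray(tag,n="top"):
    z=np.load(n+tag+'.npz'); im=z['im']; W=world(z['d'],z['K'],z['T']); V=im.max(2).astype(int); S=V-im.min(2)
    c,s=np.cos(A(-11)),np.sin(A(-11)); dx,dy=W[...,0]-.582,W[...,1]+.2255
    x=c*dx+s*dy; y=-s*dx+c*dy; Z=W[...,2]
    m=(z['d']>0)&(Z>.03)&(Z<.049)&(y>.0)&(y<.2)&(abs(x)<.12)&(S<40)
    k,l,st_,_=cv2.connectedComponentsWithStats(m.astype('u1')); m=np.isin(l,[i for i in range(1,k) if st_[i,4]>40])
    print(n,'tray xs',np.percentile(x[m],[.5,2,98,99.5]).round(4),'ys',np.percentile(y[m],[.5,2,98]).round(4))
    e=m&(y<np.percentile(y[m],2)+.012)&(abs(x)<.055)   # stand-side wall
    b=np.arange(-.05,.051,.01); yy=[(t,y[e&(abs(x-t)<.005)].min()) for t in b if (e&(abs(x-t)<.005)).any()]
    p=np.polyfit(*zip(*yy),1); print(' edge y at x=0',p[1].round(4),'yaw rel deg',np.degrees(p[0]).round(2))
    B=(z['d']>0)&(im[...,2]>im[...,0]*1.8)&(abs(Z-.012)<.004)&(abs(x)<.12)&(y>-.14)&(y<.05)
    print(' plate x',np.percentile(x[B],[.5,99.5]).round(4),'y',np.percentile(y[B],[.5,99.5]).round(4))
E
python3 - <<'E'
from h import *
tray('2'); tray('2','side')
E
```

```text
top tray xs [-0.0634 -0.0631  0.0664  0.0671] ys [0.0321 0.0324 0.154 ]
 edge y at x=0 0.0323 yaw rel deg -0.26
 plate x [-0.0871  0.0736] y [-0.1169  0.0041]
side tray xs [-0.0565 -0.0561  0.0669  0.0687] ys [0.0301 0.0306 0.1539]
 edge y at x=0 0.0337 yaw rel deg 4.46
 plate x [-0.0843  0.0878] y [-0.121   0.0017]
```

Request:
move_arm --moves '[[[0.08,-0.1,0,0],[0,-0.2,0,0],[0,-0.2,0,0],[0,-0.15,0,0],[0,-0.1,0,0],[0,-0.06,0,0],[0,0,0,0],[0,0,0,0]]]'

```text
time_s: 10.02
tcp_pos: [0.6098, -0.0938, 0.0639]
tcp_rot: [0.0, 0.096, 0.995, 0.0]
ft_force: [0.9, 5.0, 5.5]
width: 0.134
```

```bash
python3 - <<'E'
from h import *
togo([*st(0,.132),.0638],79)
look('3'); tray('3'); tray('3','side')
E
```

```text
t 10.03 tcp [ 0.6098 -0.0938  0.0639] jaw 79.01 F [0.9 5.  5.5] w 0.134
units before yaw [ 0.07 -0.09  0.  ] after yaw [ 0.07 -0.09  0.  ] yaw units 0.0 tool z [ 0.001  0.    -1.   ]
top tray xs [-0.0643 -0.0641  0.0654  0.0664] ys [0.0098 0.0103 0.1334]
 edge y at x=0 0.0102 yaw rel deg -0.85
 plate x [-0.087  0.073] y [-0.1169  0.004 ]
side tray xs [-0.0577 -0.0575 -0.0307 -0.0298] ys [0.0061 0.0063 0.0129]
 edge y at x=0 0.0112 yaw rel deg 6.27
 plate x [-0.0843  0.0879] y [-0.1214  0.0012]
```

Request:
move_arm --moves '[[[0.02,-0.03,0,0],[0,-0.03,0,0],[0,0,0,0],[0,0,0,0]]]'

```text
time_s: 10.62
tcp_pos: [0.609, -0.0954, 0.0639]
tcp_rot: [0.001, 0.096, 0.995, 0.0]
ft_force: [1.9, 4.4, 5.6]
width: 0.136
```

Request:
move_arm --moves '[[[0,0,0,0],[0,0,0,0],[0,0,0,0],[0,0,0,0],[0,0,-0.3,0],[0,0,-0.7,0],[0,0,-1,0],[0,0,-1,0],[0,0,-1,0],[0,0,-1,0],[0,0,-1,0],[0,0,-1,0],[0,0,0,0]]]' --gripper 0.5

```text
time_s: 12.25
tcp_pos: [0.6093, -0.0964, 0.2776]
tcp_rot: [0.003, 0.096, 0.995, 0.0]
ft_force: [0.6, -0.8, -0.1]
width: 0.497
```

```bash
python3 - <<'E'
from h import *
togo([*st(-.1275,-.116),.27],79)
look('4'); tray('4')
z=np.load('side4.npz'); W=world(z['d'],z['K'],z['T']); 
E
```

```text
t 12.25 tcp [ 0.6093 -0.0964  0.2776] jaw 78.97 F [ 0.6 -0.8 -0.1] w 0.497
units before yaw [ 4.32 -8.27  0.22] after yaw [ 4.32 -8.26  0.22] yaw units -0.01 tool z [ 0.006 -0.    -1.   ]
top tray xs [-0.0647 -0.0645  0.0653  0.0658] ys [0.0083 0.0086 0.13  ]
 edge y at x=0 0.0087 yaw rel deg -1.0
 plate x [-0.087  0.076] y [-0.117   0.0042]
```

Request:
move_arm --moves '[[[0.2,-0.4,0,0],[0.42,-0.8,0,0],[0.42,-0.8,0,0],[0.42,-0.8,0,0],[0.42,-0.8,0,0],[0.42,-0.8,0,0],[0.42,-0.8,0,0],[0.42,-0.8,0,0],[0.42,-0.8,0,0],[0.42,-0.8,0,0],[0.34,-0.66,0,0],[0,0,0,0],[0,0,0,0]]]'

```text
time_s: 13.98
tcp_pos: [0.4335, -0.3148, 0.2736]
tcp_rot: [0.0, 0.096, 0.995, 0.0]
ft_force: [0.5, 0.3, 0.2]
width: 0.497
```

```bash
python3 - <<'E'
from h import *
togo([*st(-.1275,-.116),.181],79)
look('5')
a=np.load('side5.npz')['im'][150:350,220:490]; b=np.load('top5.npz')['im'][150:350,320:590]
save('g5.png',np.hstack([cv2.resize(a,(400,300)),cv2.resize(b,(400,300))]))
E
```

```text
t 13.97 tcp [ 0.4335 -0.3148  0.2736] jaw 78.94 F [0.5 0.3 0.2] w 0.497
units before yaw [-0.04 -0.    3.09] after yaw [-0.04 -0.    3.09] yaw units -0.01 tool z [ 0.  0. -1.]
```

View pics/g5.png

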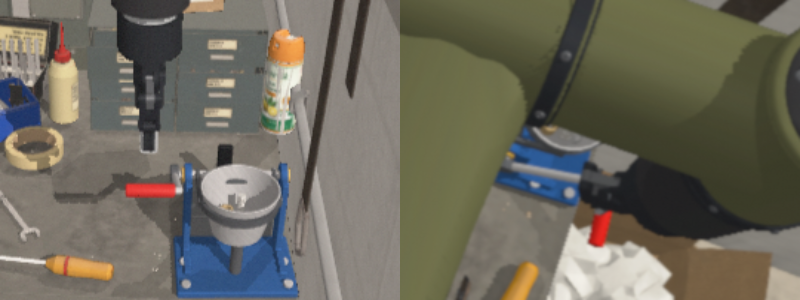

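Side crop: the fingers at (150,140) are centred over the red grip at (152,190). Descending with the grip between the open fingers.

Request:
move_arm --moves '[[[-0.04,0,0.5,0],[0,0,0.6,0],[0,0,0.6,0],[0,0,0.5,0],[0,0,0.4,0],[0,0,0.3,0],[0,0,0.2,0],[0,0,0,0],[0,0,0,0]]]'

```text
time_s: 15.2
tcp_pos: [0.4353, -0.315, 0.181]
tcp_rot: [0.0, 0.096, 0.995, -0.0]
ft_force: [-0.9, -0.4, -0.4]
width: 0.498
```

```bash
python3 - <<'E'
from h import *
togo([*st(-.1275,-.116),.181],79)
p=ctrl.sense()['tcp_pos'][:2]-np.array([.582,-.2255]); c,s=np.cos(A(-11)),np.sin(A(-11))
print('stand xy of tcp',(c*p[0]+s*p[1]).round(4),(-s*p[0]+c*p[1]).round(4))
# plan: tool path in stand y,z with bar on rear finger (half gap 21-9=12 mm), bar 8 mm above tcp
q=np.array([0,.1,.2,.3,.4,.5,.6,.7,.8,.9,1.0,1.1,1.2,1.3,1.4,1.5,1.6,1.7,1.75,1.8,1.85,1.9,1.95,2.0,2.05,2.1,2.15])
y=.130*np.sin(q-1.1)+.012; z=.130+.130*np.cos(q-1.1)-.008
for a in zip(q,y.round(4),z.round(4),np.r_[0,np.diff(y)/.03].round(2),np.r_[0,-np.diff(z)/.03].round(2)): print(*a)
look('6')
a=np.load('side6.npz')['im'][150:350,220:490]; save('g6.png',cv2.resize(a,(540,400)))
E
```

```text
t 15.2 tcp [ 0.4353 -0.315   0.181 ] jaw 78.98 F [-0.9 -0.4 -0.4] w 0.498
units before yaw [ 0.02 -0.01  0.  ] after yaw [ 0.02 -0.01  0.  ] yaw units -0.0 tool z [ 0.001 -0.    -1.   ]
stand xy of tcp -0.1269 -0.1158
0.0 -0.1039 0.181 0.0 0.0
0.1 -0.0974 0.1922 0.22 -0.38
0.2 -0.0898 0.2028 0.25 -0.35
0.3 -0.0813 0.2126 0.29 -0.33
0.4 -0.0717 0.2214 0.32 -0.3
0.5 -0.0614 0.2293 0.34 -0.26
0.6 -0.0503 0.2361 0.37 -0.23
0.7 -0.0386 0.2417 0.39 -0.19
0.8 -0.0264 0.2462 0.41 -0.15
0.9 -0.0138 0.2494 0.42 -0.11
1.0 -0.001 0.2514 0.43 -0.06
1.1 0.012 0.252 0.43 -0.02
1.2 0.025 0.2514 0.43 0.02
1.3 0.0378 0.2494 0.43 0.06
1.4 0.0504 0.2462 0.42 0.11
1.5 0.0626 0.2417 0.41 0.15
1.6 0.0743 0.2361 0.39 0.19
1.7 0.0854 0.2293 0.37 0.23
1.75 0.0907 0.2255 0.18 0.13
1.8 0.0957 0.2214 0.17 0.14
1.85 0.1006 0.2171 0.16 0.14
1.9 0.1053 0.2126 0.15 0.15
1.95 0.1097 0.2078 0.15 0.16
2.0 0.1138 0.2028 0.14 0.17
2.05 0.1177 0.1976 0.13 0.17
2.1 0.1214 0.1922 0.12 0.18
2.15 0.1248 0.1867 0.11 0.19
```

View pics/g6.png

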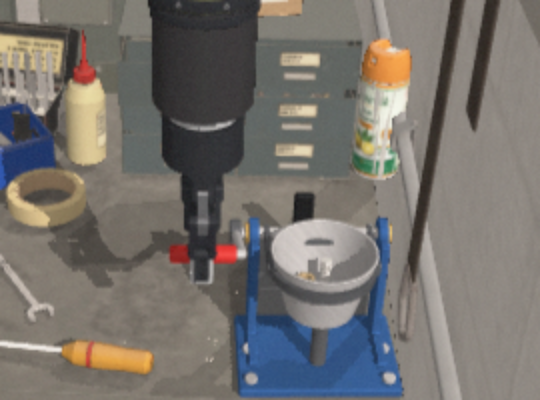

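The near finger is behind the bar (about (203,255)) and the bar lies between the fingers. Starting the slow push along the arc.

Request:
move_arm --moves '[[[0,0.2,0,0],[0,0.2,0,0],[0,0.11,-0.19,0],[0,0.11,-0.19,0],[0,0.12,-0.18,0],[0,0.13,-0.17,0],[0,0.14,-0.17,0],[0,0.15,-0.16,0],[0,0.16,-0.15,0],[0,0.16,-0.15,0],[0,0.17,-0.13,0],[0,0.17,-0.13,0],[0,0.18,-0.12,0],[0,0.19,-0.11,0],[0,0.19,-0.1,0],[0,0.2,-0.09,0]]]'

```text
time_s: 17.3
tcp_pos: [0.4496, -0.2413, 0.2461]
tcp_rot: [0.002, 0.097, 0.995, -0.003]
ft_force: [-2.6, -9.0, 7.4]
width: 0.5
```

```bash
cat >> h.py <<'E'
def lever(tag):
    p=ctrl.sense()['tcp_pos']; c,s=np.cos(A(-11)),np.sin(A(-11)); f=lambda X,Y:(c*(X-.582)+s*(Y+.2255),-s*(X-.582)+c*(Y+.2255))
    print('tcp stand',np.round(f(p[0],p[1]),4),p[2].round(4),'F',ctrl.sense()['ft_force'].round(1),'t',ctrl.sense()['time_s'])
    for n in('side','top'):
        z=np.load(n+tag+'.npz'); W=world(z['d'],z['K'],z['T']); h=cv2.cvtColor(z['im'],cv2.COLOR_RGB2HSV)
        x,y=f(W[...,0],W[...,1]); m=(z['d']>0)&((h[...,0]<6)|(h[...,0]>174))&(h[...,1]>150)&(abs(x+.1275)<.04)&(W[...,2]>.13)&(W[...,2]<.28)&(abs(y)<.16)
        if m.sum()<10: print(n,'few red'); continue
        v=np.array([x[m].mean(),y[m].mean(),W[...,2][m].mean()])
        r=-np.linalg.inv(z['T'])[:3,3]; cam=np.linalg.inv(z['T'])[:3,3]; cx,cy=f(cam[0],cam[1]); dd=np.array([0,v[1]-cy,v[2]-cam[2]]); v+=.0071*dd/np.linalg.norm(dd)
        print(n,m.sum(),'bar',v.round(4),'q',round(1.1+np.arctan2(v[1],v[2]-.130),3))
E
python3 - <<'E'
from h import *
look('7'); lever('7')
E
```

```text
tcp stand [-0.1268 -0.0401] 0.2458 F [-2.6 -8.   6.2] t 17.4
side 166 bar [-0.1235 -0.0527  0.2489] q 0.683
top 123 bar [-0.1522 -0.0538  0.2469] q 0.669
```

Request:
move_arm --moves '[[[0,0.2,-0.08,0],[0,0.21,-0.07,0],[0,0.21,-0.06,0],[0,0.21,-0.05,0],[0,0.21,-0.04,0],[0,0.22,-0.02,0],[0,0.22,-0.01,0],[0,0.21,-0.01,0],[0,0.22,0.01,0],[0,0.21,0.01,0],[0,0.22,0.02,0],[0,0.21,0.04,0],[0,0.21,0.05,0],[0,0.21,0.06,0],[0,0.21,0.07,0],[0,0.2,0.08,0],[0,0.2,0.09,0],[0,0.19,0.1,0]]]'

```text
time_s: 19.65
tcp_pos: [0.4716, -0.1273, 0.2357]
tcp_rot: [-0.0, 0.096, 0.995, 0.0]
ft_force: [-1.3, -2.0, 1.3]
width: 0.503
```

```bash
python3 - <<'E'
from h import *
look('8'); lever('8')
E
```

```text
tcp stand [-0.1273  0.0758] 0.2351 F [ 0.2  1.4 -0.6] t 19.75
side 140 bar [-0.1227  0.064   0.2451] q 1.607
top 119 bar [-0.1522  0.0621  0.2434] q 1.601
```

Request:
move_arm --moves '[[[0,0.09,0.06,0],[0,0.09,0.06,0],[0,0.09,0.06,0],[0,0.1,0.06,0],[0,0.09,0.06,0],[0,0.09,0.07,0],[0,0.09,0.07,0],[0,0.08,0.07,0],[0,0.08,0.07,0],[0,0.08,0.07,0],[0,0.08,0.07,0],[0,0.07,0.08,0],[0,0.08,0.08,0],[0,0.07,0.08,0],[0,0.07,0.08,0],[0,0.07,0.09,0],[0,0.07,0.08,0],[0,0.06,0.09,0],[0,0.06,0.09,0],[0,0.06,0.09,0]]]'

```text
time_s: 22.25
tcp_pos: [0.4805, -0.0815, 0.1914]
tcp_rot: [-0.0, 0.096, 0.995, 0.0]
ft_force: [-0.3, -1.3, 0.4]
width: 0.501
```

Request:
move_arm --moves '[[[0,0.05,0.08,0],[0,0.05,0.08,0],[0,0.03,0.05,0],[0,0,0,0],[0,0,0,0],[0,0,0,0],[0,0,0,0],[0,0,0,0],[0,0,0,0],[0,0,0,0],[0,0,0,0],[0,0,0,0],[0,0,0,0],[0,0,0,0],[0,0,0,0],[0,0,0,0]]]'

```text
time_s: 24.25
tcp_pos: [0.4813, -0.0778, 0.1853]
tcp_rot: [-0.0, 0.096, 0.995, 0.0]
ft_force: [0.3, 0.3, -0.1]
width: 0.501
```

```bash
python3 - <<'E'
from h import *
look('9'); lever('9')
a=np.load('side9.npz')['im'][150:350,220:490]; b=np.load('top9.npz')['im'][150:350,280:550]
save('g9.png',np.hstack([cv2.resize(a,(400,300)),cv2.resize(b,(400,300))]))
E
```

```text
tcp stand [-0.1271  0.1258] 0.1853 F [-0.8  0.4 -0. ] t 24.35
side 129 bar [-0.1226  0.1143  0.1963] q 2.145
top 111 bar [-0.1512  0.1125  0.1944] q 2.151
```

View pics/g9.png

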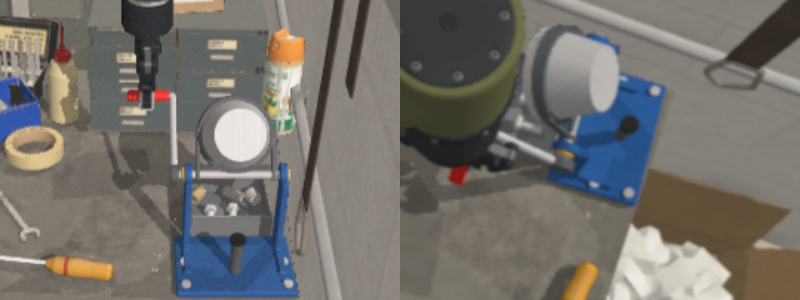

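The pot is fully tipped (q≈2.15) and parts are visible in the tray around (220,205) in the side crop. I'll zoom in to count them.

```bash
python3 - <<'E'
from h import *
a=np.load('side9.npz')['im'][225:315,330:425]; save('g9b.png',cv2.resize(a,(633,600),interpolation=cv2.INTER_CUBIC))
E
```

```text
(no output)
```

View pics/g9b.png

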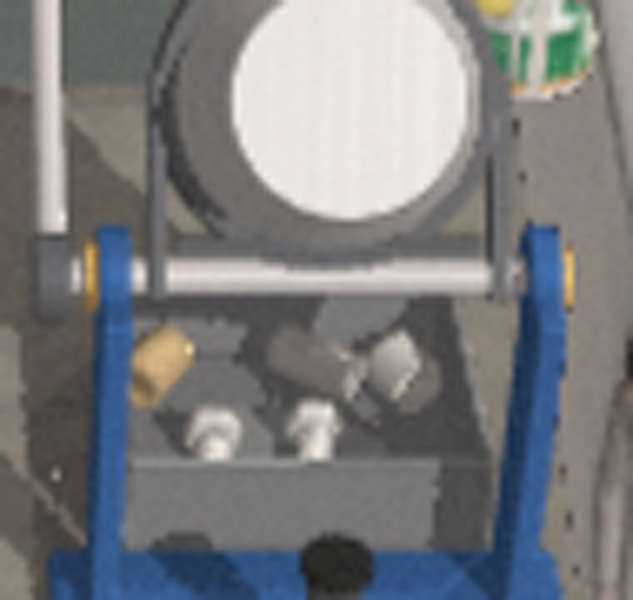

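All five parts are in the tray: brass bush (160,365), two bolts (215,430) and (313,430), slim bush (310,360) and short bush (400,365). Now pushing the lever back with the front finger.

Request:
move_arm --moves '[[[0,-0.3,0,0],[0,-0.3,0,0],[0,-0.2,0,0],[0,-0.11,-0.19,0],[0,-0.12,-0.18,0],[0,-0.13,-0.17,0],[0,-0.14,-0.17,0],[0,-0.15,-0.16,0],[0,-0.15,-0.15,0],[0,-0.16,-0.14,0],[0,-0.17,-0.14,0],[0,-0.18,-0.13,0],[0,-0.18,-0.12,0],[0,-0.19,-0.11,0],[0,-0.19,-0.1,0],[0,-0.2,-0.09,0],[0,-0.2,-0.08,0],[0,-0.21,-0.07,0],[0,-0.21,-0.06,0],[0,-0.21,-0.05,0]]]'

```text
time_s: 26.85
tcp_pos: [0.4598, -0.1872, 0.2485]
tcp_rot: [-0.0, 0.096, 0.995, -0.0]
ft_force: [1.1, 2.0, 1.3]
width: 0.502
```

```bash
python3 - <<'E'
from h import *
look('10'); lever('10')
E
```

```text
tcp stand [-0.1273  0.0139] 0.2484 F [-0.1  0.8  0.2] t 26.95
side 129 bar [-0.1222  0.0262  0.2581] q 1.302
top 142 bar [-0.1498  0.0271  0.2568] q 1.31
```

Request:
move_arm --moves '[[[0,-0.22,-0.03,0],[0,-0.21,-0.03,0],[0,-0.22,-0.01,0],[0,-0.21,-0.01,0],[0,-0.22,0.01,0],[0,-0.21,0.01,0],[0,-0.22,0.02,0],[0,-0.21,0.04,0],[0,-0.21,0.05,0],[0,-0.21,0.06,0],[0,-0.21,0.07,0],[0,-0.2,0.08,0],[0,-0.2,0.09,0],[0,-0.19,0.1,0],[0,-0.19,0.11,0],[0,-0.18,0.12,0],[0,-0.17,0.13,0],[0,-0.17,0.13,0],[0,-0.16,0.15,0],[0,-0.16,0.15,0]]]'

```text
time_s: 29.45
tcp_pos: [0.4372, -0.3039, 0.211]
tcp_rot: [-0.0, 0.096, 0.995, 0.0]
ft_force: [0.1, 1.4, 0.8]
width: 0.504
```

```bash
python3 - <<'E'
from h import *
look('11'); lever('11')
E
```

```text
tcp stand [-0.1275 -0.1047] 0.2105 F [-0.5 -0.   0.5] t 29.55
side 160 bar [-0.1234 -0.0927  0.221 ] q 0.305
top 141 bar [-0.1484 -0.0921  0.2206] q 0.306
```

Request:
move_arm --moves '[[[0,-0.15,0.16,0],[0,-0.14,0.17,0],[0,-0.13,0.17,0],[0,-0.12,0.18,0],[0,-0.11,0.19,0],[0,-0.05,0.1,0],[0,-0.05,0.09,0],[0,-0.05,0.05,0],[0,-0.05,0,0],[0,0,0,0],[0,0,0,0],[0,0,0,0]]]'

```text
time_s: 31.05
tcp_pos: [0.4329, -0.3264, 0.1784]
tcp_rot: [0.0, 0.095, 0.995, 0.002]
ft_force: [-1.1, 12.9, 5.2]
width: 0.5
```

```bash
python3 - <<'E'
from h import *
look('12'); lever('12')
E
```

```text
tcp stand [-0.1271 -0.1274] 0.1784 F [-1.4 12.9  5.3] t 31.15
side 160 bar [-0.1234 -0.1145  0.1892] q 0.006
top 131 bar [-0.1466 -0.1148  0.1901] q 0.011
```

```bash
python3 - <<'E'
from h import *
lever('0'); lever('6')
E
```

```text
tcp stand [-0.1271 -0.1274] 0.1784 F [-1.4 12.9  5.3] t 31.15
side 286 bar [-0.1248 -0.1145  0.1888] q 0.004
top 413 bar [-0.1278 -0.1155  0.1884] q -0.003
tcp stand [-0.1271 -0.1274] 0.1784 F [-1.4 12.9  5.3] t 31.15
side 162 bar [-0.1236 -0.1147  0.189 ] q 0.005
top 133 bar [-0.1482 -0.1148  0.1902] q 0.012
```

Request:
move_arm --moves '[[[0,-0.05,0.03,0],[0,-0.03,0.02,0],[0,0,0,0],[0,0,0,0],[0,0,0,0]]]'

```text
time_s: 31.78
tcp_pos: [0.433, -0.3267, 0.1782]
tcp_rot: [0.001, 0.094, 0.996, 0.003]
ft_force: [-2.3, 25.4, 14.9]
width: 0.501
```

```bash
python3 - <<'E'
from h import *
look('13'); lever('13')
E
```

```text
tcp stand [-0.127  -0.1277] 0.1782 F [-2.9 25.7 13.5] t 31.875
side 158 bar [-0.1237 -0.1148  0.1893] q 0.006
top 131 bar [-0.1465 -0.115   0.1893] q 0.005
```

The lever is on its stop: more force gave no motion, and the readings match the frame taken before the push. Backing off, lifting and clearing the view.

Request:
move_arm --moves '[[[0,0.15,0,0],[0,0.15,0,0],[0,0.15,0,0],[0,0,0,0],[0,0,-0.3,0],[0,0,-0.5,0],[0,0,-0.8,0],[0,0,-1,0],[0,0,-1,0],[0,0,-0.6,0],[0.3,-0.5,0,0],[0.6,-0.9,0,0],[0.6,-0.9,0,0],[0.6,-0.9,0,0],[0.6,-0.9,0,0],[0.6,-0.9,0,0],[0.6,-0.9,0,0],[0.6,-0.9,0,0],[0.3,-0.5,0,0],[0,0,0,0]]]'

```text
time_s: 34.38
tcp_pos: [0.2502, -0.5058, 0.3021]
tcp_rot: [-0.0, 0.097, 0.995, 0.0]
ft_force: [-0.2, 0.3, -0.8]
width: 0.5
```

```bash
python3 - <<'E'
from h import *
look('14'); lever('14'); tray('14')
a=np.load('side14.npz')['im'][180:360,250:490]; b=np.load('top14.npz')['im'][150:350,280:480]
save('g14.png',np.hstack([cv2.resize(a,(400,300)),cv2.resize(b,(400,400))[50:350]]))
E
```

```text
tcp stand [-0.2712 -0.3375] 0.3024 F [-0.4 -0.2 -0.3] t 34.475
side 289 bar [-0.1248 -0.1145  0.1888] q 0.004
top 408 bar [-0.1278 -0.1155  0.1883] q -0.004
top tray xs [-0.0647 -0.0644  0.065   0.0658] ys [0.0083 0.0086 0.1304]
 edge y at x=0 0.0087 yaw rel deg -0.96
 plate x [-0.0871  0.0736] y [-0.1169  0.004 ]
```

View pics/g14.png

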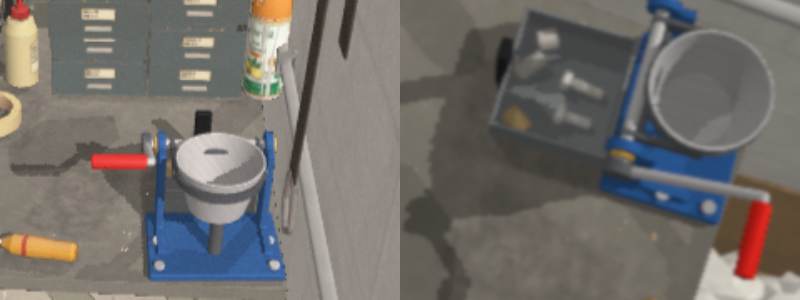

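The pot is upright and empty at (712,90). All five parts lie in the tray: bushes at (545,40), (530,65) and (516,118), bolts at (580,85) and (572,115). Lever q is the same as at the start, so I'm handing in.

```bash
python3 -c "
from h import *
print(ctrl.job_done())"
```

```text
the job is handed in; nothing more can be done
None
```

The job is done and handed in at about 34.5 s of the 72 s allowed. I slid the tray by its grip up to the stand's foot and tipped the pot slowly with the red lever to about 2.15 rad. After about 1.6 s there, I pushed the lever back.

**Final checks:**
- **Parts:** all three bushes and both bolts are in the tray, and the pot is empty. I saw nothing spilled in the last side and top views.
- **Pot:** it is back on its stop. The lever reads 0.004 rad in the side view and -0.004 in the top view, the same as at the start to within 0.001. Pushing harder moved it no further.
- **Tray:** it is about 4 mm clear of the foot and centred along the stand to within 1 mm. The edge fit showed about 1° of yaw from my estimate of the stand's angle. I left that because it is within what the fit can resolve.
- **Arm and bottle:** the arm ended clear of everything, the bottle was not touched, and the highest wrist force I read was about 30 N.

**Disagreement between views:** the side camera's yaw figure for the tray (4 to 6°) did not agree with the top camera. The stand hid part of the tray from the side, so I used the top view.

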